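# Set the status tags on the vial rack

### The job

The vials in the rack have been moved round and some of the status tags no longer tell the truth: every tray that is full (a vial in each of its three cells) must show the dot face of the tag in front of it, and every other tray the bar face. Gently push each wrong tag over with a fingertip so that it comes to rest against its other stop, without pinching or forcing it; the tags that are right must still be right in the end. Do not lift or shift the vials, the timer or the marker pen.

Things in the scene. Friction and masses are not known exactly. Their poses are not given: they have to be found in the camera images.
- rack: Aluminium vial rack standing on the worktop, fixed, 92 mm deep (x), 376 mm wide (y), 8 mm base plate. Origin under the middle of its base, at the worktop; its x axis points to the back (away from the robot), y along the rack to the left, z up. Three trays stand side by side in it, 118 mm apart; in front of each a status tag is clipped to the leaning front rail.
- tray_a_mid (a point): Grey vial tray a, fixed, 43 x 113 x 32 mm, open on top, with three cells in a row along the rack's y (37 mm apart, the middle one at the tray's middle). Point: middle of its upper rim, 42 mm above the worktop. Any of the three places in the rack may hold it. A tray is full when all three cells hold a vial.
- tray_b_mid (a point): Grey vial tray b, fixed, 43 x 113 x 32 mm, open on top, with three cells in a row along the rack's y (37 mm apart, the middle one at the tray's middle). Point: middle of its upper rim, 42 mm above the worktop. Any of the three places in the rack may hold it. A tray is full when all three cells hold a vial.
- tray_c_mid (a point): Grey vial tray c, fixed, 43 x 113 x 32 mm, open on top, with three cells in a row along the rack's y (37 mm apart, the middle one at the tray's middle). Point: middle of its upper rim, 42 mm above the worktop. Any of the three places in the rack may hold it. A tray is full when all three cells hold a vial.
- vial_1_mid (a point): Screw-cap sample vial, 30 mm in diameter, 50 mm tall, standing loose and upright in a tray cell, its cap 23 mm above the tray's rim. Point: its centre, half-way up.
- vial_2_mid (a point): Screw-cap sample vial, 30 mm in diameter, 50 mm tall, standing loose and upright in a tray cell, its cap 23 mm above the tray's rim. Point: its centre, half-way up.
- vial_3_mid (a point): Screw-cap sample vial, 30 mm in diameter, 50 mm tall, standing loose and upright in a tray cell, its cap 23 mm above the tray's rim. Point: its centre, half-way up.
- vial_4_mid (a point): Screw-cap sample vial, 30 mm in diameter, 50 mm tall, standing loose and upright in a tray cell, its cap 23 mm above the tray's rim. Point: its centre, half-way up.
- vial_5_mid (a point): Screw-cap sample vial, 30 mm in diameter, 50 mm tall, standing loose and upright in a tray cell, its cap 23 mm above the tray's rim. Point: its centre, half-way up.
- vial_6_mid (a point): Screw-cap sample vial, 30 mm in diameter, 50 mm tall, standing loose and upright in a tray cell, its cap 23 mm above the tray's rim. Point: its centre, half-way up.
- vial_7_mid (a point): Screw-cap sample vial, 30 mm in diameter, 50 mm tall, standing loose and upright in a tray cell, its cap 23 mm above the tray's rim. Point: its centre, half-way up.
- vial_8_mid (a point): Screw-cap sample vial, 30 mm in diameter, 50 mm tall, standing loose and upright in a tray cell, its cap 23 mm above the tray's rim. Point: its centre, half-way up.
- tag_1_pin (a point): Middle of the hinge pin of status tag 1 (fixed; 40 mm above the worktop). The tag belongs to the tray straight behind it (tray middle 50 mm farther back along the rack's x); any of the three places may hold it. The pin leans back 22 degrees: its top is farther from the robot. Clip and rail lie behind it; in front is only the tag.
- tag_1 (a joint): Turn of tag 1: 0 = leaning to the right (-y) on its stop, bar face to the robot; 1.396 (80 degrees) = leaning to the left (+y) on its stop, dot face to the robot; 0.70 = pointing straight out to the front. It swings freely and, as the pin leans back, falls by its own weight to whichever side of the middle it is on, in about 1 s; under 0.5 N turns it.
- tag_1_edge (a point): Middle of the free edge of tag 1, a white leaf 47 mm from pin to free edge, 43 mm tall along the pin, 2.4 mm thick, 35 g, raised black dot (28 mm) on one face, bar (30 x 8 mm) on the other. At rest this edge is about 33 mm in front of the pin, 30 mm to its left or right and 14 mm above it (half-way over: 44 mm, 0 and 18 mm). The free edge spans 34 to 74 mm above the worktop.
- tag_2_pin (a point): Middle of the hinge pin of status tag 2 (fixed; 40 mm above the worktop). The tag belongs to the tray straight behind it (tray middle 50 mm farther back along the rack's x); any of the three places may hold it. The pin leans back 22 degrees: its top is farther from the robot. Clip and rail lie behind it; in front is only the tag.
- tag_2 (a joint): Turn of tag 2: 0 = leaning to the right (-y) on its stop, bar face to the robot; 1.396 (80 degrees) = leaning to the left (+y) on its stop, dot face to the robot; 0.70 = pointing straight out to the front. It swings freely and, as the pin leans back, falls by its own weight to whichever side of the middle it is on, in about 1 s; under 0.5 N turns it.
- tag_2_edge (a point): Middle of the free edge of tag 2, a white leaf 47 mm from pin to free edge, 43 mm tall along the pin, 2.4 mm thick, 35 g, raised black dot (28 mm) on one face, bar (30 x 8 mm) on the other. At rest this edge is about 33 mm in front of the pin, 30 mm to its left or right and 14 mm above it (half-way over: 44 mm, 0 and 18 mm). The free edge spans 34 to 74 mm above the worktop.
- tag_3_pin (a point): Middle of the hinge pin of status tag 3 (fixed; 40 mm above the worktop). The tag belongs to the tray straight behind it (tray middle 50 mm farther back along the rack's x); any of the three places may hold it. The pin leans back 22 degrees: its top is farther from the robot. Clip and rail lie behind it; in front is only the tag.
- tag_3 (a joint): Turn of tag 3: 0 = leaning to the right (-y) on its stop, bar face to the robot; 1.396 (80 degrees) = leaning to the left (+y) on its stop, dot face to the robot; 0.70 = pointing straight out to the front. It swings freely and, as the pin leans back, falls by its own weight to whichever side of the middle it is on, in about 1 s; under 0.5 N turns it.
- tag_3_edge (a point): Middle of the free edge of tag 3, a white leaf 47 mm from pin to free edge, 43 mm tall along the pin, 2.4 mm thick, 35 g, raised black dot (28 mm) on one face, bar (30 x 8 mm) on the other. At rest this edge is about 33 mm in front of the pin, 30 mm to its left or right and 14 mm above it (half-way over: 44 mm, 0 and 18 mm). The free edge spans 34 to 74 mm above the worktop.
- timer: Bystander: white timer, 62 x 62 x 19 mm, loose on the worktop at the left of the rack. Origin under its middle.
- marker: Bystander: marker pen, 124 mm long and 15 mm thick, loose on the worktop at the right of the rack. Origin under its middle, length along its own y.

How it is judged:
By the outcome, as a careful person would: the job done as asked, in the order asked, and still so for the second after the job is handed in, with the robot touching nothing.
It also fails if it takes over 40 s, if anything falls off the work surface, if the arm or the gripper's body presses on something with over 40 N, if the wrist force passes 120 N, or if a joint passes its speed limit or range.

### The arm

A 6-joint arm with a two-finger parallel gripper is mounted at the origin on a cart in front of the work surface, level with it; the furniture and walls round the work are solid. World frame = base frame: x ahead of the robot, y to its left, z up, the work surface at z = 0. Lengths are in m, angles in rad, forces in N, time in s.
With the tool pointing down it reaches from about 0.225 to 0.875 m from the base axis. Payload 3.4 kg.
Tool frame: the origin (TCP) lies between the finger pads; the fingertips stand 25 mm ahead of it and the grasp point (between the pads) lies 6 mm ahead of it (manip.tips_ahead is the distance from the TCP to the fingertips, in m); z points along the fingers, x is the direction in which the jaws open and shut, and the axes are right-handed (so a half turn about z gives the same grasp; the last joint's range is limited). The gripper opens to 85 mm and grips with 20 to 120 N. Pads are 22 mm wide; open, the fingers measure 114 mm over their backs; the gripper's body (76 mm by 85 mm) begins 54 mm behind the grasp point. The pads swing forward as they close: fully open they stand 13 mm farther back than shut.
Start: joints at [1.185, 0.276, 1.505, -0, 1.361, -0.121], TCP at [0.151, 0.555, 0.256] pointing down, gripper open.
Joint ranges: [-2.89, 2.89], [-0.75, 2.08], [0.22, 2.7], [-1.18, 4.32], [0.11, 2.71], [-2.7, 2.7]. Speed limits (rad/s): [2.57, 2.57, 3.14, 3.14, 3.14, 3.14].

### API

Orientations are given as a unit quaternion [w, x, y, z].
In Python, from rig import manip gives the robot as it stands. The module is installed in compiled form; this text tells all that it offers.
- The arm moves only by the tool send_rows, never from a script. Its argument "plan" is a list of rows, each an object with "linear": the shift along the tool's x, y, z in m, a list of three; "delta_rot": the turn, a rotation vector about the tool's x, y, z in degrees, a list of three; "fingers": the finger opening in m, from 0 to 0.0854. A call has 1 to 12 rows; each row shifts and turns the pose as measured when the row begins, along the tool's axes as they then stand; what a row does not reach is not made up. A row lasts 1/12 s, in which the tool goes at most 41.7 mm and 7.16 degrees, less where a joint would pass 70% of its speed; a pose out of reach is approached as far as the arm can. A call with a gripper value outside its range is refused whole. The fingers move at their own pace and stop on an object; "force" is the grip in N (left out, the last holds). Time passes only in rows, so rows that do not move let the fingers close. It gives the time, the measured TCP pose, the force and the opening at its end, in the units of the state.
- manip.get_state(): the state, without advancing time (a new reading comes with each control period).
- manip.get_image(name): name is "scene" or "top" or "wrist"; returns the picture (420x560x3 uint8, red, green, blue); there is no depth.
- manip.camera_info(name): a dict with "K" (3x3 intrinsics, pixels), "rvec" (rotation vector, rad) and "tvec" (3), from world to camera coordinates, as OpenCV has them. Camera axes: x right, y down, z forward; pixel columns grow to the right and rows downward; lengths in m; the calibration is good to about 2 mm. A picture is of the moment at which its call begins: read the wrist's pose just before it. camera_info takes no time and is no camera call; for the wrist camera it gives the pose at the moment of the call.
- manip.sign_off(): hands the job in, once; it reports no verdict.
Trained networks look in the newest picture that a camera, given by its name, has taken for a name from the list of things; names that differ only in an ending like _2 or _b are one class to them, and where a whole thing is asked for, a point or a joint stands for the part that bears it (a point fixed in the world has none). Each returns a list of dicts, best first, with "p" (0 to 1); they miss things now and then, are a little off and sometimes report something else, mostly with a low value. They report only what shows in the picture. A call takes as long as a camera call.
- manip.find_in(thing, camera): "extent" ([left, top, right, bottom] in pixels, round what is visible of it).
- manip.masks_of(thing, camera): "pixels" (420x560 bool, what is visible of it) and "extent" ([left, top, right, bottom] in pixels, round what is visible of it).
The state is a dict: "clock": time; "qpos": joint angles; "qd": joint speeds; "effort": joint torques, N m; "position": TCP position; "ee_rot": TCP orientation; "contact_force": force on the tool from outside, world axes, zero at the start; "moment": the same for the moment, N m; "width": finger opening in m.
Only numpy, scipy, OpenCV 4.12 (cv2) and the standard library are available. Lean on these libraries where they do the work, as an engineer would, in place of code of your own. Each camera call takes 0.05 s, during which the arm holds its last target. There are 200 camera calls.

## Working session

There is one attempt and no reset: what is moved stays moved. The work goes in short steps, Python scripts to look and compute and a tool call to move; the robot and the scene stay as the last step left them, time stands still between calls to the robot, and variables do not carry over. Pictures are saved under pics/ and viewed, about 8 in all and at most 12, crops included, and the job is handed in when it is done.

Besides the shell and the picture viewer there is one more tool, called after "Call:" as a command line: name --argument value ..., lists and objects as JSON in quotes. send_rows: Moves the arm, as the interface text tells. Its arguments: {"type":"object","properties":{"plan":{"type":"array","items":{"type":"object","properties":{"linear":{"type":"array","items":{"type":"number"}},"delta_rot":{"type":"array","items":{"type":"number"}},"fingers":{"type":"number"}}}},"force":{"type":"number"}},"required":["plan"]}

```bash
mkdir -p pics; python3 - <<'E'
from rig import manip
import cv2,numpy as np
s=manip.get_state();print(s['clock'],s['position'],s['ee_rot'],s['width'])
for n in("scene","top"):
    im=manip.get_image(n);cv2.imwrite(f"pics/{n}0.png",im[:,:,::-1])
    c=manip.camera_info(n);R=cv2.Rodrigues(np.array(c['rvec']))[0];print(n,(-R.T@np.array(c['tvec']).ravel()).round(3),R[2].round(2))
    for t in("rack","tag_1","tag_1_pin","tag_1_edge","vial_1_mid","tray_a_mid","timer","marker"):
        try:
            for d in manip.find_in(t,n):
                if d['p']>.3: print(t,round(d['p'],2),np.round(d['extent']))
        except Exception as e: print(t,e)
E
```

```text
0.0 [0.15026492 0.55448883 0.25543646] [ 4.58110533e-04  7.94256619e-01  6.07581722e-01 -8.14915618e-04] 0.08548522996529202
scene [-0.096 -0.588  0.805] [ 0.5   0.58 -0.64]
rack 0.74 [227. 181. 355. 301.]
tag_1 0.93 [252. 216. 284. 240.]
tag_1 0.68 [283. 250. 315. 273.]
tag_1 0.39 [237. 197. 248. 222.]
tag_1_pin 0.64 [237. 187. 260. 217.]
tag_1_edge 0.53 [242. 197. 248. 217.]
vial_1_mid 0.74 [271. 190. 277. 207.]
tray_a_mid 0.69 [309. 232. 328. 250.]
timer 0.7 [202. 169. 233. 192.]
marker 0.56 [330. 286. 382. 312.]
top [0.249 0.096 1.232] [ 0.19  0.   -0.98]
rack 0.63 [222. 193. 381. 239.]
tag_1 0.48 [341. 224. 360. 242.]
tag_1_pin 0.81 [245. 208. 268. 240.]
tag_1_edge 0.51 [254. 220. 270. 242.]
vial_1_mid 0.55 [267. 195. 277. 212.]
tray_a_mid 0.54 [232. 192. 283. 211.]
timer 0.76 [180. 200. 207. 231.]
marker 0.77 [391. 195. 403. 247.]
```

View pics/scene0.png

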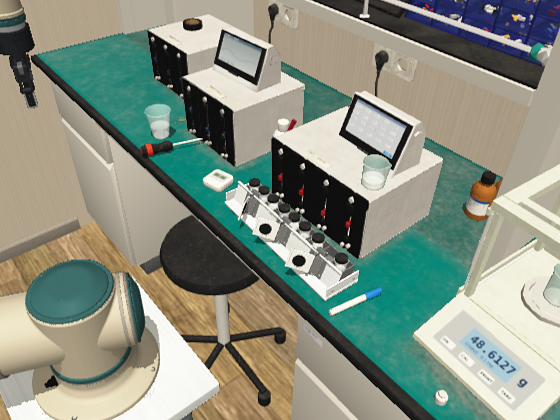

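View pics/top0.png

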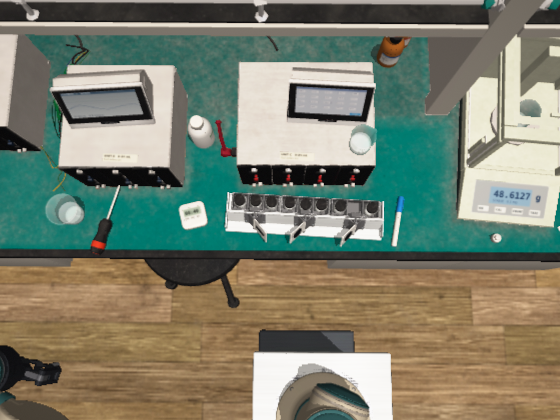

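Scene: the rack is at about (290,240) with dots visible on two tags, around (266,229) and (299,261). Top: the rack spans columns 225–383 at row 215. I'll enlarge both.

```bash
python3 - <<'E'
import cv2,numpy as np
a=cv2.imread("pics/scene0.png")[170:310,215:365];b=cv2.imread("pics/top0.png")[180:250,215:395]
a=cv2.resize(a,None,fx=4,fy=4,interpolation=2)[:, :600];b=cv2.resize(b,(792,308),interpolation=2)
cv2.imwrite("pics/c1.png",a);cv2.imwrite("pics/c2.png",b)
E
```

```text
(no output)
```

View pics/c1.png

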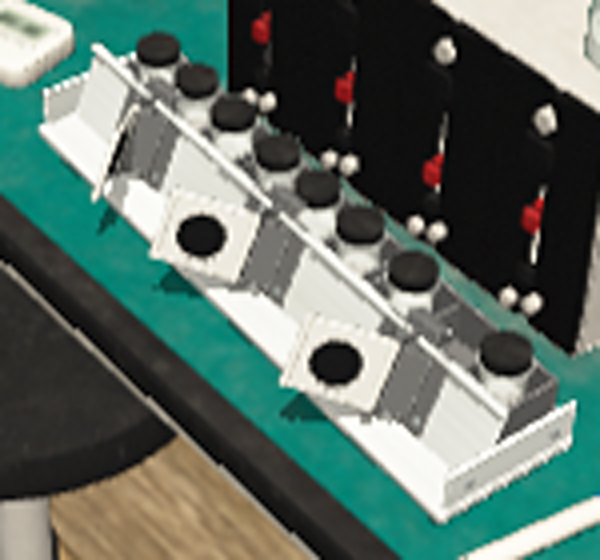

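View pics/c2.png

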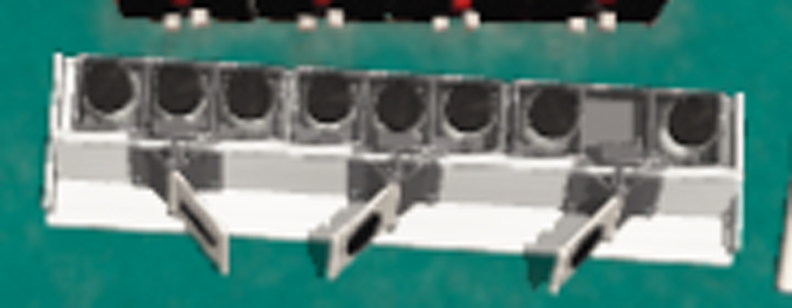

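Top view: left tray 3 vials, tag leaning right (bar), so it is wrong. Middle tray 3 vials with dot showing, so it is right. Right tray has its middle cell empty but shows the dot, so it is wrong. Next I fit the rack pose from the caps and base corners.

```bash
cat > h.py <<'E'
import numpy as np,cv2
from rig import manip
def proj(n,P):
    c=manip.camera_info(n);return cv2.projectPoints(np.array(P,float),np.array(c['rvec']),np.array(c['tvec']),np.array(c['K']),None)[0][:,0]
E
python3 - <<'E'
from h import *
from scipy.optimize import least_squares
T=np.array([(108,90),(181,88),(248,95),(328,97),(400,104),(468,106),(553,111),(692,120)])/4.4+[215,180]
S=np.array([(158,47),(197,78),(234,111),(277,150),(318,185),(361,221),(413,268),(506,350)])/4+[215,170]
ys=np.array([118+37,118,118-37,37,0,-37,-118+37,-118-37])/1e3
def W(p,L): 
    c,s=np.cos(p[2]),np.sin(p[2]);L=np.array(L,float);return np.c_[p[0]+c*L[:,0]-s*L[:,1],p[1]+s*L[:,0]+c*L[:,1],L[:,2]]
L=np.c_[0*ys,ys,0*ys+.064]
f=lambda p:np.r_[(proj("top",W(p,L))-T).ravel(),(proj("scene",W(p,L))-S).ravel()]
r=least_squares(f,[.5,.1,0]);p=r.x;print(p,r.fun.reshape(-1,2).round(1).tolist())
pins=W(p,[[-.05,y,.04] for y in(.118,0,-.118)]);print("pins",pins.round(4))
e=W(p,[[-.083,.118-.030,.054],[-.083,.030,.054],[-.083,-.118+.03,.054]]);print("edges",e.round(4))
for n,o,k in(("top",(215,180),4.4),("scene",(215,170),4)):print(n,((proj(n,pins)-o)*k).round(),((proj(n,e)-o)*k).round())
s=manip.get_state();R=cv2.Rodrigues
from scipy.spatial.transform import Rotation as Q
q=np.array(s['ee_rot']);print(Q.from_quat(q[[1,2,3,0]]).as_matrix().round(3))
for n in("top",):
  for y in(.1,.3):print(proj(n,[[.35,y,.0]]))
E
```

```text
[ 0.48884564  0.03837433 -0.05276105] [[0.4, -1.0], [-0.4, 0.5], [0.3, -0.2], [1.0, 0.5], [0.5, -0.1], [0.9, 0.4], [0.5, 0.4], [0.8, 0.3], [-0.2, -0.8], [-0.9, -0.8], [-0.8, -0.9], [0.0, -0.6], [-0.1, -0.5], [-0.2, -0.4], [-0.1, -0.7], [0.4, -0.7]]
pins [[ 0.4451  0.1588  0.04  ]
 [ 0.4389  0.041   0.04  ]
 [ 0.4327 -0.0768  0.04  ]]
edges [[ 0.4106  0.1306  0.054 ]
 [ 0.4075  0.0727  0.054 ]
 [ 0.4013 -0.0451  0.054 ]]
top [[175. 190.]
 [395. 204.]
 [616. 217.]] [[226. 251.]
 [336. 258.]
 [560. 272.]]
scene [[123. 138.]
 [244. 251.]
 [381. 379.]] [[104. 169.]
 [163. 225.]
 [295. 352.]]
[[ 0.262  0.965  0.   ]
 [ 0.965 -0.262  0.   ]
 [ 0.     0.    -1.   ]]
[[279.38534807 265.39945428]]
[[195.99673175 264.63022184]]
```

Fit residuals are under 1 px, and the reprojected pins and edges match the pictures. First move: close the fingers, align the tool with the rack, and travel high.

Call:
send_rows --plan '[{"linear": [0, 0, 0], "delta_rot": [0, 0, -6.1], "fingers": 0}, {"linear": [0, 0, 0], "delta_rot": [0, 0, -6.1], "fingers": 0}, {"linear": [-0.03, 0.02, 0], "delta_rot": [0, 0, 0], "fingers": 0}, {"linear": [-0.03, 0.02, 0], "delta_rot": [0, 0, 0], "fingers": 0}, {"linear": [-0.03, 0.02, 0], "delta_rot": [0, 0, 0], "fingers": 0}, {"linear": [-0.03, 0.02, 0], "delta_rot": [0, 0, 0], "fingers": 0}, {"linear": [-0.03, 0.02, 0], "delta_rot": [0, 0, 0], "fingers": 0}, {"linear": [-0.03, 0.02, 0], "delta_rot": [0, 0, 0], "fingers": 0}, {"linear": [-0.03, 0.02, 0], "delta_rot": [0, 0, 0], "fingers": 0}, {"linear": [-0.03, 0.02, 0], "delta_rot": [0, 0, 0], "fingers": 0}, {"linear": [-0.03, 0.02, 0], "delta_rot": [0, 0, 0], "fingers": 0}, {"linear": [-0.03, 0.02, 0], "delta_rot": [0, 0, 0], "fingers": 0}]'

```text
clock: 1.9
position: [0.3427, 0.2425, 0.2549]
ee_rot: [-0.002, 0.716, 0.698, 0.004]
contact_force: [-0.0, 0.6, 0.6]
width: 0.0001
```

```bash
cat > st.py <<'E'
from h import *
from scipy.spatial.transform import Rotation as Q
def st():
    s=manip.get_state();q=np.array(s['ee_rot']);R=Q.from_quat(q[[1,2,3,0]]).as_matrix();p=np.array(s['position'])
    d=p-[.4888,.0384,0];c,w=np.cos(.0528),np.sin(.0528)
    print("t",round(s['clock'],2),"rack xyz",np.round([c*d[0]-w*d[1],w*d[0]+c*d[1],p[2]],4),"w",round(s['width'],4),"F",np.round(s['contact_force'],1),"yaw off deg",np.round(np.degrees(np.arctan2(R[1,0],R[0,0]))-86.97,1),"Rz",R[:,2].round(3),"tips",manip.tips_ahead)
if __name__=="__main__":st()
E
python3 st.py
```

```text
t 1.9 rack xyz [-0.1567  0.1961  0.2549] w 0.0001 F [-0.   0.6  0.6] yaw off deg 1.5 Rz [ 0.003  0.007 -1.   ] tips 0.025
```

Call:
send_rows --plan '[{"linear": [-0.0275, 0.014, 0], "delta_rot": [0, 0, -1.5], "fingers": 0}, {"linear": [-0.0275, 0.014, 0], "delta_rot": [0, 0, 0], "fingers": 0}, {"linear": [-0.0275, 0.014, 0], "delta_rot": [0, 0, 0], "fingers": 0}, {"linear": [-0.0275, 0.014, 0], "delta_rot": [0, 0, 0], "fingers": 0}, {"linear": [-0.0275, 0.014, 0], "delta_rot": [0, 0, 0], "fingers": 0}, {"linear": [0, 0, 0.03], "delta_rot": [0, 0, 0], "fingers": 0}, {"linear": [0, 0, 0.03], "delta_rot": [0, 0, 0], "fingers": 0}, {"linear": [0, 0, 0.03], "delta_rot": [0, 0, 0], "fingers": 0}, {"linear": [0, 0, 0.03], "delta_rot": [0, 0, 0], "fingers": 0}, {"linear": [0, 0, 0.0], "delta_rot": [0, 0, 0], "fingers": 0}]'

```text
clock: 2.73
position: [0.4252, 0.0891, 0.1359]
ee_rot: [0.007, 0.712, 0.703, 0.01]
contact_force: [-1.0, 0.5, 0.1]
width: 0.0001
```

```bash
python3 - <<'E'
from st import *
st()
cv2.imwrite("pics/w1.png",np.hstack([cv2.resize(manip.get_image("top")[170:260,215:395],(400,200))[:,:,::-1],cv2.resize(manip.get_image("wrist"),(400,300))[:200,:,::-1]]) if 0 else np.vstack([cv2.resize(manip.get_image("scene")[130:310,215:395],(560,560))[:,:,::-1]]))
E
```

```text
t 2.73 rack xyz [-0.0662  0.0473  0.1359] w 0.0001 F [-1.   0.5  0.1] yaw off deg 2.3 Rz [ 0.024  0.005 -1.   ] tips 0.025
```

View pics/w1.png

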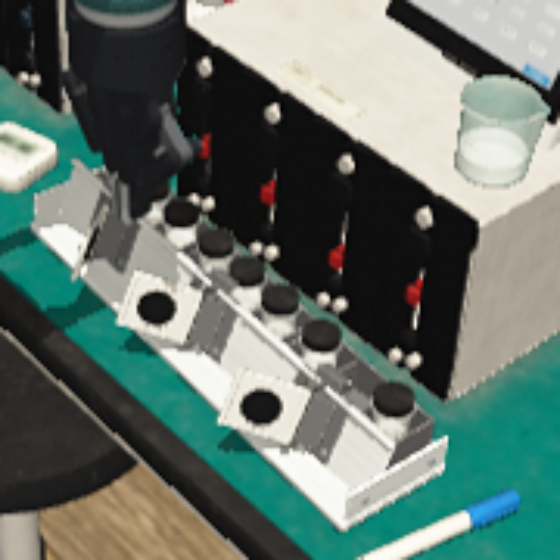

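The view shows the finger above the gap between the left and middle tags, overshot about 20 mm to the back. All tags are unchanged. Correcting this and letting it settle before descending.

Call:
send_rows --plan '[{"linear": [0.006, -0.01, 0], "delta_rot": [0, 0, -2], "fingers": 0}, {"linear": [0.006, -0.01, 0], "delta_rot": [0, 0, 0], "fingers": 0}, {"linear": [0, 0, 0], "delta_rot": [0, 0, 0], "fingers": 0}, {"linear": [0, 0, 0], "delta_rot": [0, 0, 0], "fingers": 0}]'

```text
clock: 3.12
position: [0.4076, 0.1032, 0.1426]
ee_rot: [0.01, 0.697, 0.716, 0.015]
contact_force: [-0.0, -0.5, 0.6]
width: -0.0001
```

```bash
python3 st.py
```

```text
t 3.12 rack xyz [-0.0845  0.0604  0.1426] w -0.0001 F [-0.  -0.5  0.6] yaw off deg 4.6 Rz [ 0.036  0.007 -0.999] tips 0.025
```

Call:
send_rows --plan '[{"linear": [0, 0, 0], "delta_rot": [2, 0, 4.5], "fingers": 0}, {"linear": [0, 0, 0.015], "delta_rot": [0, 0, 0], "fingers": 0}, {"linear": [0, 0, 0.015], "delta_rot": [0, 0, 0], "fingers": 0}, {"linear": [0, 0, 0.01], "delta_rot": [0, 0, 0], "fingers": 0}, {"linear": [0, 0, 0], "delta_rot": [0, 0, 0], "fingers": 0}, {"linear": [0, 0, 0], "delta_rot": [0, 0, 0], "fingers": 0}]'

```text
clock: 3.62
position: [0.4127, 0.106, 0.11]
ee_rot: [0.004, 0.725, 0.689, 0.01]
contact_force: [-0.0, -0.0, -0.9]
width: -0.0002
```

```bash
python3 st.py
```

```text
t 3.62 rack xyz [-0.0795  0.0635  0.11  ] w -0.0002 F [-0.  -0.  -0.9] yaw off deg 0.2 Rz [ 0.02   0.008 -1.   ] tips 0.025
```

Call:
send_rows --plan '[{"linear": [-0.006, -0.006, 0], "delta_rot": [1, 0, 0], "fingers": 0}, {"linear": [0, 0, 0.015], "delta_rot": [0, 0, 0], "fingers": 0}, {"linear": [0, 0, 0.015], "delta_rot": [0, 0, 0], "fingers": 0}, {"linear": [0, 0, 0.014], "delta_rot": [0, 0, 0], "fingers": 0}, {"linear": [0, 0, 0], "delta_rot": [0, 0, 0], "fingers": 0}, {"linear": [0, 0, 0], "delta_rot": [0, 0, 0], "fingers": 0}]'

```text
clock: 4.12
position: [0.4099, 0.0997, 0.071]
ee_rot: [0.001, 0.724, 0.69, 0.008]
contact_force: [0.5, -0.2, 0.1]
width: 0.0
```

```bash
python3 - <<'E'
from st import *
st()
a=cv2.resize(manip.get_image("scene")[180:300,215:355],(560,480))
b=cv2.resize(manip.get_image("wrist"),(240,180))
c=np.zeros((480,800,3),np.uint8);c[:,:560]=a;c[:180,560:]=b
cv2.imwrite("pics/w2.png",c[:,:,::-1])
E
```

```text
t 4.12 rack xyz [-0.082  0.057  0.071] w 0.0 F [ 0.5 -0.2  0.1] yaw off deg 0.3 Rz [ 0.012  0.01  -1.   ] tips 0.025
```

View pics/w2.png

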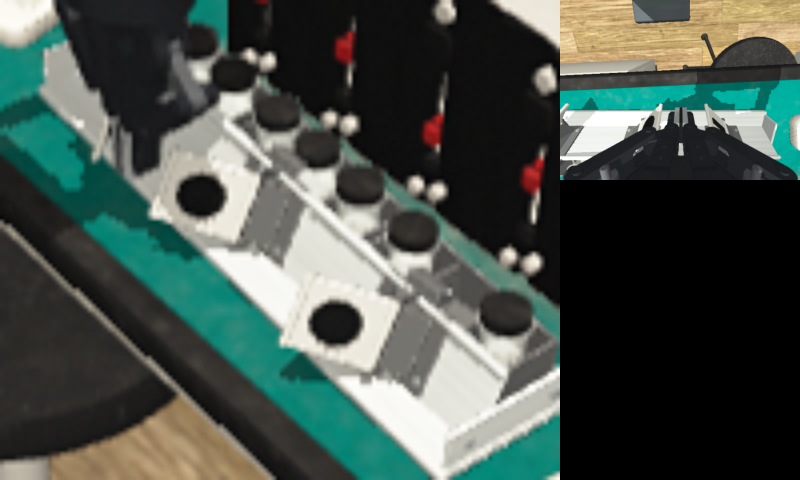

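The finger stands in the gap between the two tags, touching neither. Now sweeping gently to +y.

Call:
send_rows --plan '[{"linear": [0.005, -0.001, 0], "fingers": 0, "delta_rot": [0, 0, 0]}, {"linear": [0.005, 0, 0], "fingers": 0, "delta_rot": [0, 0, 0]}, {"linear": [0.005, 0, 0], "fingers": 0, "delta_rot": [0, 0, 0]}, {"linear": [0.005, 0, 0], "fingers": 0, "delta_rot": [0, 0, 0]}, {"linear": [0.005, 0, 0], "fingers": 0, "delta_rot": [0, 0, 0]}, {"linear": [0.005, 0, 0], "fingers": 0, "delta_rot": [0, 0, 0]}, {"linear": [0.005, 0, 0], "fingers": 0, "delta_rot": [0, 0, 0]}, {"linear": [0.005, 0, 0], "fingers": 0, "delta_rot": [0, 0, 0]}, {"linear": [0, 0, 0], "fingers": 0, "delta_rot": [0, 0, 0]}]'

```text
clock: 4.97
position: [0.413, 0.1449, 0.075]
ee_rot: [0.003, 0.723, 0.69, 0.011]
contact_force: [0.3, -0.1, -1.0]
width: -0.0001
```

```bash
python3 st.py
```

```text
t 4.97 rack xyz [-0.0813  0.1023  0.075 ] w -0.0001 F [ 0.3 -0.1 -1. ] yaw off deg 0.4 Rz [ 0.019  0.011 -1.   ] tips 0.025
```

Call:
send_rows --plan '[{"linear": [0.004, -0.001, 0.002], "fingers": 0, "delta_rot": [0, 0, 0]}, {"linear": [0.004, -0.001, 0.002], "fingers": 0, "delta_rot": [0, 0, 0]}, {"linear": [0.004, 0, 0], "fingers": 0, "delta_rot": [0, 0, 0]}, {"linear": [0.003, 0, 0], "fingers": 0, "delta_rot": [0, 0, 0]}, {"linear": [0, 0, 0], "fingers": 0, "delta_rot": [0, 0, 0]}, {"linear": [0, 0, 0], "fingers": 0, "delta_rot": [0, 0, 0]}, {"linear": [0, 0, 0], "fingers": 0, "delta_rot": [0, 0, 0]}, {"linear": [0, 0, 0], "fingers": 0, "delta_rot": [0, 0, 0]}, {"linear": [0, 0, 0], "fingers": 0, "delta_rot": [0, 0, 0]}, {"linear": [0, 0, 0], "fingers": 0, "delta_rot": [0, 0, 0]}]'

```text
clock: 5.8
position: [0.4114, 0.1616, 0.0703]
ee_rot: [0.003, 0.723, 0.69, 0.01]
contact_force: [-0.2, 0.6, -0.1]
width: -0.0002
```

```bash
python3 - <<'E'
from st import *
st()
a=cv2.resize(manip.get_image("scene")[180:260,215:315],(500,400))
b=cv2.resize(manip.get_image("wrist")[210:],(300,112))
c=np.zeros((400,800,3),np.uint8);c[:,:500]=a;c[:112,500:]=b
cv2.imwrite("pics/w3.png",c[:,:,::-1])
E
```

```text
t 5.8 rack xyz [-0.0838  0.1189  0.0703] w -0.0002 F [-0.2  0.6 -0.1] yaw off deg 0.4 Rz [ 0.018  0.01  -1.   ] tips 0.025
```

View pics/w3.png

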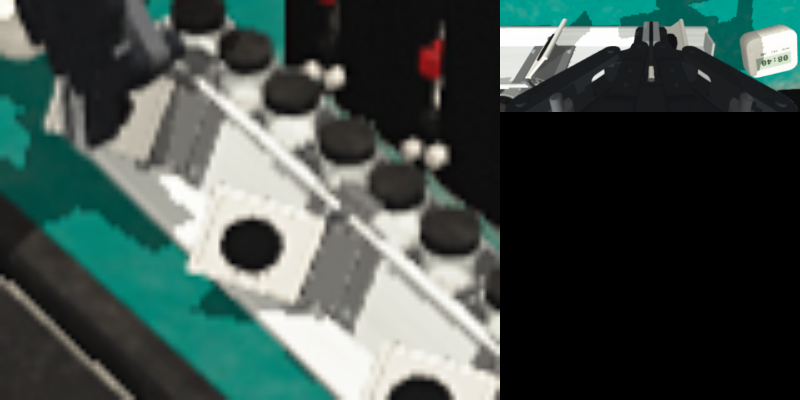

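Left tag now shows its dot side, leaf leaning left behind the finger. Backing off, lifting, and going to the gap left of the right-hand tag.

Call:
send_rows --plan '[{"linear": [-0.006, 0, 0], "fingers": 0, "delta_rot": [0, 0, 0]}, {"linear": [0, 0, -0.02], "fingers": 0, "delta_rot": [0, 0, 0]}, {"linear": [0, 0, -0.025], "fingers": 0, "delta_rot": [1, 0, 0]}, {"linear": [0, 0, -0.025], "fingers": 0, "delta_rot": [0, 0, 0]}, {"linear": [-0.02, 0, 0], "fingers": 0, "delta_rot": [0, 0, 0]}, {"linear": [-0.025, 0, 0], "fingers": 0, "delta_rot": [0, 0, 0]}, {"linear": [-0.025, 0, 0], "fingers": 0, "delta_rot": [0, 0, 0]}, {"linear": [-0.025, 0, 0], "fingers": 0, "delta_rot": [0, 0, 0]}, {"linear": [-0.025, 0, 0], "fingers": 0, "delta_rot": [0, 0, 0]}, {"linear": [-0.02, 0, 0], "fingers": 0, "delta_rot": [0, 0, 0]}, {"linear": [0, 0, 0], "fingers": 0, "delta_rot": [0, 0, 0]}, {"linear": [0, 0, 0], "fingers": 0, "delta_rot": [0, 0, 0]}]'

```text
clock: 6.9
position: [0.4031, 0.005, 0.1428]
ee_rot: [-0.002, 0.722, 0.691, 0.004]
contact_force: [-0.3, 0.3, 0.6]
width: -0.0001
```

```bash
python3 st.py
```

```text
t 6.9 rack xyz [-0.0838 -0.0379  0.1428] w -0.0001 F [-0.3  0.3  0.6] yaw off deg 0.5 Rz [ 0.002  0.008 -1.   ] tips 0.025
```

Call:
send_rows --plan '[{"linear": [-0.008, 0, 0], "fingers": 0, "delta_rot": [0, 0, 0]}, {"linear": [0, 0, 0.018], "fingers": 0, "delta_rot": [0, 0, 0]}, {"linear": [0, 0, 0.018], "fingers": 0, "delta_rot": [0, 0, 0]}, {"linear": [0, 0, 0.018], "fingers": 0, "delta_rot": [0, 0, 0]}, {"linear": [0, 0, 0.015], "fingers": 0, "delta_rot": [0, 0, 0]}, {"linear": [0, 0, 0], "fingers": 0, "delta_rot": [0, 0, 0]}, {"linear": [0, 0, 0], "fingers": 0, "delta_rot": [0, 0, 0]}]'

```text
clock: 7.48
position: [0.4045, -0.0012, 0.0725]
ee_rot: [-0.001, 0.72, 0.694, 0.005]
contact_force: [0.3, -0.6, 0.6]
width: -0.0001
```

```bash
python3 st.py
```

```text
t 7.48 rack xyz [-0.0821 -0.044   0.0725] w -0.0001 F [ 0.3 -0.6  0.6] yaw off deg 0.9 Rz [ 0.006  0.008 -1.   ] tips 0.025
```

Sweep to −y until TCP is near rack y −0.118 (−74 mm).

Call:
send_rows --plan '[{"linear": [-0.005, -0.001, 0.002], "fingers": 0, "delta_rot": [0, 0, 0]}, {"linear": [-0.005, 0, 0], "fingers": 0, "delta_rot": [0, 0, 0]}, {"linear": [-0.005, 0, 0], "fingers": 0, "delta_rot": [0, 0, 0]}, {"linear": [-0.005, 0, 0], "fingers": 0, "delta_rot": [0, 0, 0]}, {"linear": [-0.005, 0, 0], "fingers": 0, "delta_rot": [0, 0, 0]}, {"linear": [-0.005, 0, 0], "fingers": 0, "delta_rot": [0, 0, 0]}, {"linear": [-0.005, 0, 0], "fingers": 0, "delta_rot": [0, 0, 0]}, {"linear": [-0.005, 0, 0], "fingers": 0, "delta_rot": [0, 0, 0]}, {"linear": [-0.005, 0, 0], "fingers": 0, "delta_rot": [0, 0, 0]}, {"linear": [-0.005, 0, 0], "fingers": 0, "delta_rot": [0, 0, 0]}, {"linear": [-0.005, 0, 0], "fingers": 0, "delta_rot": [0, 0, 0]}, {"linear": [0, 0, 0], "fingers": 0, "delta_rot": [0, 0, 0]}]'

```text
clock: 8.48
position: [0.404, -0.0628, 0.0738]
ee_rot: [0.003, 0.72, 0.694, 0.007]
contact_force: [-0.5, 0.1, 0.1]
width: -0.0004
```

```bash
python3 st.py
```

```text
t 8.48 rack xyz [-0.0793 -0.1055  0.0738] w -0.0004 F [-0.5  0.1  0.1] yaw off deg 1.0 Rz [ 0.014  0.006 -1.   ] tips 0.025
```

Call:
send_rows --plan '[{"linear": [-0.004, -0.002, 0.002], "fingers": 0, "delta_rot": [0, 0, 0]}, {"linear": [-0.004, -0.001, 0], "fingers": 0, "delta_rot": [0, 0, 0]}, {"linear": [-0.004, 0, 0], "fingers": 0, "delta_rot": [0, 0, 0]}, {"linear": [0, 0, 0], "fingers": 0, "delta_rot": [0, 0, 0]}, {"linear": [0, 0, 0], "fingers": 0, "delta_rot": [0, 0, 0]}, {"linear": [0, 0, 0], "fingers": 0, "delta_rot": [0, 0, 0]}, {"linear": [0, 0, 0], "fingers": 0, "delta_rot": [0, 0, 0]}, {"linear": [0, 0, 0], "fingers": 0, "delta_rot": [0, 0, 0]}, {"linear": [0, 0, 0], "fingers": 0, "delta_rot": [0, 0, 0]}, {"linear": [0, 0, 0], "fingers": 0, "delta_rot": [0, 0, 0]}]'

```text
clock: 9.32
position: [0.3999, -0.0755, 0.0712]
ee_rot: [0.002, 0.72, 0.694, 0.007]
contact_force: [0.4, 0.4, 0.1]
width: -0.0001
```

Call:
send_rows --plan '[{"linear": [0.006, 0, 0], "fingers": 0, "delta_rot": [0, 0, 0]}, {"linear": [0, 0, -0.02], "fingers": 0, "delta_rot": [0, 0, 0]}, {"linear": [0, 0, -0.025], "fingers": 0, "delta_rot": [0, 0, 0]}, {"linear": [0, 0, -0.03], "fingers": 0, "delta_rot": [0, 0, 0]}, {"linear": [0, 0, -0.03], "fingers": 0, "delta_rot": [0, 0, 0]}, {"linear": [0, -0.015, -0.03], "fingers": 0, "delta_rot": [0, 0, 0]}, {"linear": [0, -0.025, -0.02], "fingers": 0, "delta_rot": [0, 0, 0]}, {"linear": [0, -0.025, 0], "fingers": 0, "delta_rot": [0, 0, 0]}, {"linear": [0, -0.02, 0], "fingers": 0, "delta_rot": [0, 0, 0]}, {"linear": [0, 0, 0], "fingers": 0, "delta_rot": [0, 0, 0]}, {"linear": [0, 0, 0], "fingers": 0, "delta_rot": [0, 0, 0]}]'

```text
clock: 10.23
position: [0.3103, -0.0628, 0.2333]
ee_rot: [0.002, 0.719, 0.695, 0.007]
contact_force: [-0.6, 0.5, 0.4]
width: 0.0
```

```bash
python3 - <<'E'
from st import *
st()
a=cv2.resize(manip.get_image("scene")[165:315,190:390],(640,480))
b=cv2.resize(manip.get_image("top")[180:260,170:410],(640,213)) 
cv2.imwrite("pics/w4.png",cv2.resize(np.vstack([a,b])[:,:,::-1],(554,600)))
E
```

```text
t 10.23 rack xyz [-0.1729 -0.1105  0.2333] w 0.0 F [-0.6  0.5  0.4] yaw off deg 1.1 Rz [ 0.014  0.007 -1.   ] tips 0.025
```

View pics/w4.png

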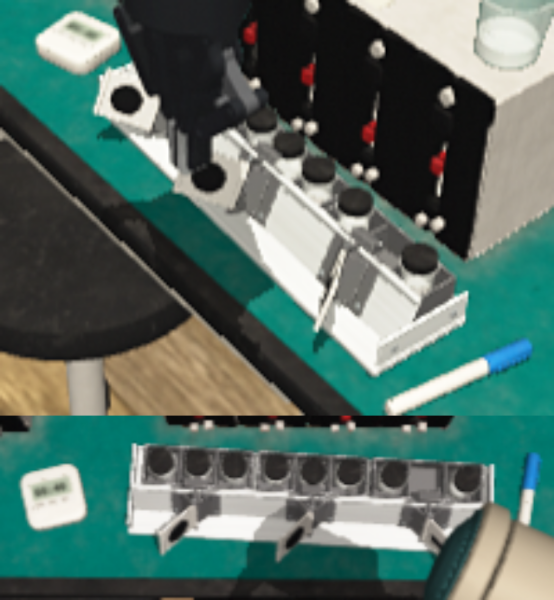

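The picture shows left tag dot (126,100), middle tag dot (208,177), right tag leaning right (330,290). The vials, timer and marker are where they were. Handing in.

```bash
python3 -c "
from rig import manip
print(manip.sign_off())"
```

```text
the job is handed in; nothing more can be done
None
```

The two wrong tags are over on their other stops, and the job was handed in at about 10.2 s of robot time.

- **Left tray:** it is full but its tag showed the bar, so I pushed the tag over to the dot.
- **Right tray:** its middle cell is empty but its tag showed the dot, so I pushed the tag over to the bar.
- **Middle tray:** it is full and already showed the dot, so I left its tag alone.

I pushed with closed fingertips at low speed, and the force readings at the end of each move stayed at about 1 N or less.

In the last pictures the left and middle tags show the dot and the right tag leans right (bar). The vials, timer and marker look unmoved, and the gripper is clear at 0.23 m height. The arm partly hid the right tag in the top view, but the scene view shows it clearly.

One thing went off plan: the first fast approach overshot by about 20 mm, high above the rack. I corrected it before going down, and the next picture showed nothing disturbed.

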